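Pack keyed shafts, keyways up, in a pull-out tray

ROBOT

A 7-joint arm with a two-finger parallel gripper is mounted at the origin on the work surface. World frame = base frame: x ahead of the robot, y to its left, z up, the work surface at z = 0. Lengths are in m, angles in rad, forces in N, time in s.
With the tool pointing down it reaches from about 0.4 to 0.875 m from the base axis. Payload 4.4 kg.
Tool frame: the origin (TCP) lies on the centre line of the jaws, within the pads' length; the fingertips stand bot.tip_extent ahead of it and the grasp point (between the pads) lies 11 mm behind it (bot.tip_extent is the distance from the TCP to the fingertips, in m); z points along the fingers, y is the line along which they close (so a half turn about z gives the same grasp; the last joint's range is limited). The gripper opens to 85 mm and grips with 20 to 120 N. Pads are 22 mm wide; open, the fingers measure 114 mm over their backs; the gripper's body (76 mm by 85 mm) begins 54 mm behind the grasp point. The pads swing forward as they close: fully open they stand 13 mm farther back than shut.
Start: joints at [1.046, 0.628, 0.038, 1.517, -0.027, 0.996, -0.02], TCP at [0.288, -0.583, 0.239] pointing down, gripper open.
Joint ranges: [-3.06, 3.06], [-0.37, 2.12], [-1.25, 1.32], [0.18, 2.47], [-1.1, 4.24], [0.23, 1.98], [-2.94, 2.94]. Speed limits (rad/s): [2.57, 2.57, 3.14, 3.14, 3.14, 3.14, 3.14].

INTERFACE

Orientations are given as [roll, pitch, yaw] about the fixed x, y, z axes, in that order (R = Rz(yaw) Ry(pitch) Rx(roll)).
In Python, from station import bot gives the robot as it stands.
- The arm moves only by the shell command python3 -m jog 'ROWS' [FORCE]. ROWS is JSON, a list of rows, each a list of 7 numbers: the opening, from 0 (shut) to 1 (fully open), then the shift along the tool's x, y, z in cm, then the turn, a rotation vector about the tool's x, y, z in rad. A call has 1 to 20 rows; each row shifts and turns the commanded pose from where the row before left it, along the tool's axes as they then stand; what a row does not reach is not made up. A row lasts 1/8 s, in which the tool goes at most 62.5 mm and 10.7 degrees, less where a joint would pass 70% of its speed; a pose out of reach is approached as far as the arm can. A call with a gripper value outside its range is refused whole. The fingers move at their own pace and stop on an object; FORCE is the grip in N (left out, the last holds). Time passes only in rows, so rows that do not move let the fingers close. It gives the time, the measured TCP pose, the force, the opening and the grip force at its end, in the units of the state.
- bot.sense(): the state, without advancing time (a new reading comes with each control period).
- bot.read_camera(name): name is "scene" or "top" or "wrist"; returns the picture (480x640x3 uint8, red, green, blue); there is no depth.
- bot.calibration(name): a dict with "camera_matrix" (3x3 intrinsics, pixels), "world_from_camera" (4x4, takes a point from camera to world coordinates); the wrist camera has in their place "tool_from_camera" (4x4, takes a point from camera to tool coordinates, whose origin is the TCP and whose axes are the flange's). Camera axes: x right, y up, looking along -z (the intrinsics and any distortion apply to the point x, -y, -z); pixel columns grow to the right and rows downward; lengths in m; the calibration is good to about 2 mm. The wrist camera is an equidistant fisheye: a pixel r from the principal point sees the ray r / f radians off the axis. A picture is of the moment at which its call begins: read the wrist's pose just before it. calibration takes no time and is no camera call.
- bot.job_done(): hands the job in; it is judged then, once.
Trained networks look in the newest picture that a camera, given by its name, has taken for a name from the list of things; names that differ only in an ending like _2 or _b are one class to them, and where a whole thing is asked for, a point or a joint stands for the part that bears it (a point fixed in the world has none). Each returns a list of dicts, best first, with "confidence" (0 to 1); they miss things now and then, are a little off and sometimes report something else, mostly with a low value. They report only what shows in the picture. A call takes as long as a camera call. They do not tell look-alikes from the thing itself.
- bot.find_in(name, camera): "position" ([row, column] as shares, 0 to 1, of the picture: columns of its width, rows of its height, amid what is visible of it).
- bot.regions_of(name, camera): "pixels" (480x640 bool, what is visible of it) and "position" ([row, column] as shares, 0 to 1, of the picture: columns of its width, rows of its height, amid what is visible of it).
The state is a dict: "time_s": time; "q": joint angles; "joint_velocities": joint speeds; "joint_torque": joint torques, N m; "tool_pos": TCP position; "tcp_rot": TCP orientation; "contact_force": force on the tool from outside, world axes, zero at the start; "moment": the same for the moment, N m; "width": finger opening in m; "grip_force": force on a finger pad.
Only numpy, scipy, OpenCV 4.12 (cv2) and the standard library are available. Lean on these libraries where they do the work, as an engineer would, in place of code of your own. Each camera call takes 0.05 s, during which the arm holds its last target. There are 200 camera calls.

TASK

Draw the wooden packing tray fully out from under the bench shelf, then lay every aluminium shaft on the bench along its own pair of ribs on the tray, about centred lengthwise and with its keyway groove straight up (roll the shafts over to bring the groove on top). When all of them lie keyway up, slide the loaded tray fully home again, with the shafts still so, and leave the other things on the bench alone.

Things in the scene. Friction and masses are not known exactly. Their poses are not given: they have to be found in the camera images.
- shaft1_mid (a point): aluminium shaft, a round bar 26 mm across, 120 mm long, 0.13 to 0.23 kg; rolls with a little resistance and stays where left; may be absent. Point: its centre. x runs along the bar; z points from the centre out through the keyway, a black groove 8 mm wide along the whole of one side, also seen as a notch in the rims of both ends. z straight up = keyway on top.
- shaft2_mid (a point): aluminium shaft, a round bar 26 mm across, 120 mm long, 0.13 to 0.23 kg; rolls with a little resistance and stays where left; may be absent. Point: its centre. x runs along the bar; z points from the centre out through the keyway, a black groove 8 mm wide along the whole of one side, also seen as a notch in the rims of both ends. z straight up = keyway on top.
- shaft3_mid (a point): aluminium shaft, a round bar 26 mm across, 120 mm long, 0.13 to 0.23 kg; rolls with a little resistance and stays where left; may be absent. Point: its centre. x runs along the bar; z points from the centre out through the keyway, a black groove 8 mm wide along the whole of one side, also seen as a notch in the rims of both ends. z straight up = keyway on top.
- tray (a joint): how far the wooden packing tray is drawn out of the low bench shelf, in m: 0 fully home (in), 0.13 fully out at its stop. Slides stiffly (about 2 N), stays where left. The tray is a flat plate 300 wide, 200 deep, 12 mm thick, no handle, between side rails; press on its front strip and drag.
- tray_front (a point): centre of the black rubber strip, 50 x 220 mm, on the tray's bare front, on its top face (18 mm above the bench), 30 mm from its front edge; moves with the tray. x points into the shelf (the way home), y left, z up. The shelf's roof (underside 68, top 80 mm above the bench) starts 55 mm further in when the tray is home; boxes stand on it 50 mm behind its edge.
- cradle1 (a point): cradle 1 of three on the tray (from right to left, 100 mm apart): two wooden ribs along x, 110 long, 7 high, 4 mm wide, 16 mm gap between. Point: the centre of a seated shaft, 17 mm above the tray's top and 105 mm further in than the rubber strip; x along the ribs, into the shelf. Moves with the tray; under the roof when home, open from above when out.
- cradle2 (a point): cradle 2 of three on the tray (from right to left, 100 mm apart): two wooden ribs along x, 110 long, 7 high, 4 mm wide, 16 mm gap between. Point: the centre of a seated shaft, 17 mm above the tray's top and 105 mm further in than the rubber strip; x along the ribs, into the shelf. Moves with the tray; under the roof when home, open from above when out.
- cradle3 (a point): cradle 3 of three on the tray (from right to left, 100 mm apart): two wooden ribs along x, 110 long, 7 high, 4 mm wide, 16 mm gap between. Point: the centre of a seated shaft, 17 mm above the tray's top and 105 mm further in than the rubber strip; x along the ribs, into the shelf. Moves with the tray; under the roof when home, open from above when out.
- tape_measure: bystander, not part of the job: yellow tape measure standing on its edge, 70 x 35 x 60 mm; origin under its middle, on the bench
- pallet_hinge: bystander, not part of the job: flat steel hinge, 70 x 88 mm, 10 mm high; origin under its middle, on the bench
- wrench: bystander, not part of the job: steel spanner lying flat, about 180 mm long; origin under its middle, on the bench
- parts_box: bystander, not part of the job: closed clear box with a red lid, 94 x 124 x 60 mm; origin under its middle, on the bench
- offcut: bystander, not part of the job: light wooden offcut, 100 x 90 x 30 mm; origin under its middle, on the bench
- glue: bystander, not part of the job: upright white bottle with an orange cap, 56 mm wide, 130 mm high; origin under its middle, on the bench
- screwdriver: bystander, not part of the job: screwdriver lying flat, about 200 mm long; origin under its middle, on the bench
Mind the look-alikes: they are no part of the job. What is shaped like the part that bears shaft1_mid but green or purple is not meant. Leave any yellow look-alike of the part that bears shaft2_mid alone.

How it is judged:
By the outcome, as a careful person would: the job done as asked, in the order asked, and still so for the second after the job is handed in, with the robot touching nothing.
Of shaft1, shaft2, shaft3 only 2 to 3 are there at a start; the rules pass over those that are not, and their reading is None.
At some moment in a run one of shaft1, shaft2, shaft3 may be knocked a few centimetres aside while the robot is not near it.
Once in a run the grip may slacken for a moment while it holds something.
It also fails if it takes over 210 s, if anything falls off the work surface, if the arm or the gripper's body presses on something with over 40 N, if the wrist force passes 120 N, or if a joint passes its speed limit or range.

## Working session

There is one attempt and no reset: what is moved stays moved. The work goes in short steps, Python scripts to look and compute and a shell command to move; the robot and the scene stay as the last step left them, time stands still between calls to the robot, and variables do not carry over. Pictures are saved under pics/ and viewed, at most 14 in all, crops included, and the job is handed in when it is done.

```bash
ls; mkdir -p pics
python3 - <<'E'
from station import bot
import cv2,numpy as np
s=bot.sense(); print({k:np.round(v,3).tolist() for k,v in s.items()}, bot.tip_extent)
for c in ("scene","top"):
    im=bot.read_camera(c); cv2.imwrite(f"pics/{c}0.png",im[:,:,::-1])
    k=bot.calibration(c); print(c,{a:np.round(b,4).tolist() if not isinstance(b,str) else b for a,b in k.items()})
    for n in ("shaft1_mid","tray_front","tray"):
        print(n,[(np.round(np.array(d["position"])*[480,640]).tolist(),round(d["confidence"],2)) for d in bot.find_in(n,c)])
k=bot.calibration("wrist");print({a:np.round(b,4).tolist() if not isinstance(b,str) else b for a,b in k.items()})
E
```

```text
pics
{'time_s': 0.0, 'q': [1.046, 0.629, 0.038, 1.518, -0.027, 0.996, -0.02], 'joint_velocities': [0.001, 0.0, -0.0, 0.0, -0.001, -0.001, -0.001], 'joint_torque': [-0.001, -56.341, 1.226, -19.345, 0.011, 0.01, 0.0], 'tool_pos': [0.288, -0.582, 0.238], 'tcp_rot': [-3.14, 0.0, 0.459], 'contact_force': [-0.061, -0.606, 0.816], 'moment': [0.028, -0.001, -0.01], 'grip_force': 0.0, 'width': 0.085} 0.008
scene {'camera_matrix': [[502.176, 0.0, 309.7033], [0.0, 502.176, 245.7657], [0.0, 0.0, 1.0]], 'world_from_camera': [[0.4178, -0.7901, 0.4485, 1.0344], [0.9085, 0.3668, -0.2002, -0.1651], [-0.0063, 0.4911, 0.8711, 1.0173], [0.0, 0.0, 0.0, 1.0]]}
shaft1_mid [([186.0, 407.0], 0.9), ([226.0, 355.0], 0.79), ([206.0, 255.0], 0.64), ([191.0, 493.0], 0.64)]
tray_front [([312.0, 167.0], 0.86), ([296.0, 358.0], 0.28)]
tray [([317.0, 167.0], 0.62), ([172.0, 328.0], 0.53)]
top {'camera_matrix': [[513.7622, 0.0, 317.8667], [0.0, 513.7622, 240.9998], [0.0, 0.0, 1.0]], 'world_from_camera': [[0.024, 0.9902, -0.1379, 0.377], [-0.9997, 0.0246, 0.0031, 0.0821], [0.0064, 0.1378, 0.9904, 1.1558], [0.0, 0.0, 0.0, 1.0]]}
shaft1_mid [([267.0, 197.0], 0.91), ([254.0, 269.0], 0.88), ([317.0, 354.0], 0.58)]
tray_front [([231.0, 473.0], 0.86)]
tray [([232.0, 474.0], 0.61), ([252.0, 330.0], 0.61)]
{'camera_matrix': [[371.6483, 0.0, 312.3332], [0.0, 371.6483, 242.8241], [0.0, 0.0, 1.0]], 'tool_from_camera': [[-0.0004, 0.9606, 0.278, 0.0707], [1.0, 0.0005, -0.0003, -0.0005], [-0.0004, 0.278, -0.9606, -0.1349], [0.0, 0.0, 0.0, 1.0]]}
```

View pics/top0.png

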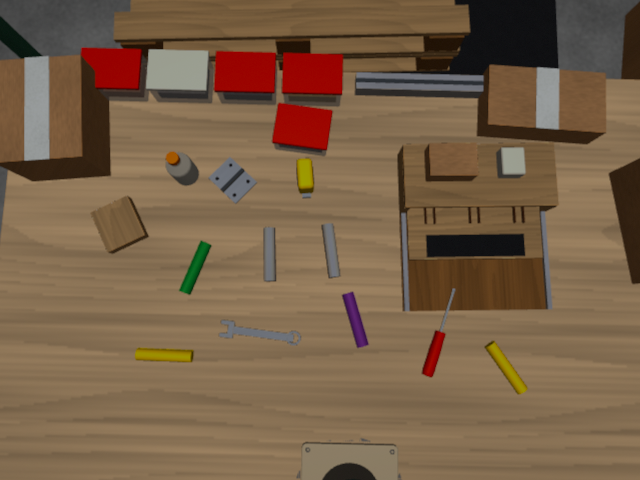

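View pics/scene0.png

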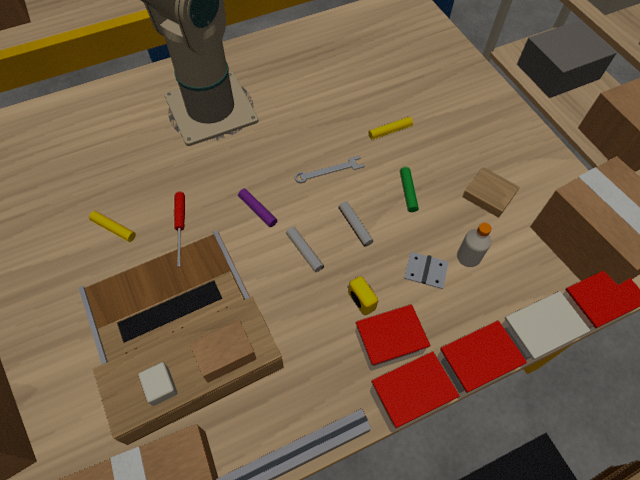

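The top view shows two grey shafts, at (row 254, col 269) and (row 250, col 331). The look-alikes are green (267,196), purple (319,355), yellow (355,164) and yellow (368,506). The rubber strip is at (245,475). By colour, I choose the two grey ones. Next I measure and check them in one close crop.

```bash
cat > h.py <<'E'
from station import bot
import numpy as np, cv2
from scipy.spatial.transform import Rotation as Rn
def ray(c,u,v):
    k=bot.calibration(c); K=np.array(k["camera_matrix"])
    x,y=(u-K[0,2])/K[0,0],(v-K[1,2])/K[1,1]
    if c=="wrist":
        r=np.hypot(x,y); d=np.array([x,y,0])*(np.sin(r)/r if r>1e-9 else 1); d[2]=np.cos(r)
        s=bot.sense(); T=np.eye(4); T[:3,:3]=Rn.from_euler("xyz",s["tcp_rot"]).as_matrix(); T[:3,3]=s["tool_pos"]
        M=T@np.array(k["tool_from_camera"])
    else:
        d=np.array([x,y,1.]); M=np.array(k["world_from_camera"])
    return M[:3,3], M[:3,:3]@(d*[1,-1,-1])
def p2w(c,u,v,z):
    o,d=ray(c,u,v); return o+d*(z-o[2])/d[2]
def w2p(c,p):
    k=bot.calibration(c); K=np.array(k["camera_matrix"])
    if c=="wrist":
        s=bot.sense(); T=np.eye(4); T[:3,:3]=Rn.from_euler("xyz",s["tcp_rot"]).as_matrix(); T[:3,3]=s["tool_pos"]
        M=T@np.array(k["tool_from_camera"])
    else: M=np.array(k["world_from_camera"])
    q=(np.linalg.inv(M)@np.append(p,1))[:3]*[1,-1,-1]
    if c=="wrist":
        r=np.hypot(q[0],q[1]); a=np.arctan2(r,q[2]); q=np.array([q[0]/r*a,q[1]/r*a,1])
    else: q=q/q[2]
    return K[0,0]*q[0]+K[0,2],K[1,1]*q[1]+K[1,2]
def box(c,mask,z):
    """mask outline projected to height z -> centre, long side, short side, angle of long side"""
    cs=max(cv2.findContours(mask.astype(np.uint8),0,2)[0],key=cv2.contourArea)[:,0]
    P=np.array([p2w(c,u,v,z)[:2] for u,v in cs])*1000
    (cx,cy),(w,h),a=cv2.minAreaRect(P.astype(np.float32))
    if w<h: w,h,a=h,w,a+90
    return [round(x,1) for x in (cx,cy,w,h,(a+90)%180-90)]
def go(pos,rpy=(np.pi,0,0)):
    s=bot.sense(); R=Rn.from_euler("xyz",s["tcp_rot"])
    d=R.inv().apply(np.array(pos)-s["tool_pos"])*100
    print("shift cm (tool)",d.round(2),"turn",(R.inv()*Rn.from_euler("xyz",rpy)).as_rotvec().round(3))
E
python3 - <<'E'
from h import *
for c in ("top","scene"):
    im=bot.read_camera(c)
    for n,z in (("shaft1_mid",.013),("tray_front",.018),("tray",.018)):
        for d in bot.regions_of(n,c):
            m=d["pixels"]; print(c,n,round(d["confidence"],2),m.sum(),im[m].mean(0).round(),box(c,m,z))
    b=(im.max(2)<30).astype(np.uint8); 
    if c=="top":
        b[:230]=0;b[260:]=0;b[:,:420]=0;b[:,530:]=0; print("strip",box(c,b,.018))
        a=cv2.resize(im[215:295,240:360],(720,480),interpolation=cv2.INTER_CUBIC)
        cv2.imwrite("pics/crop1.png",a[:,:,::-1])
E
```

```text
top shaft1_mid 0.72 684 [19. 91. 32.] [472.6, 351.2, 120.9, 30.1, -20.9]
top shaft1_mid 0.63 626 [77. 30. 91.] [365.4, -6.4, 120.0, 26.0, 17.3]
top tray_front 0.66 7075 [82. 65. 45.] [564.0, -269.4, 303.7, 121.5, -87.4]
top tray 0.83 6955 [82. 65. 45.] [563.5, -270.2, 301.6, 119.3, -87.9]
strip [535.1, -273.4, 216.7, 46.4, -87.6]
scene shaft1_mid 0.94 578 [84. 41. 89.] [366.6, -6.6, 134.8, 31.5, 17.6]
scene shaft1_mid 0.56 577 [109. 105.  99.] [505.2, 188.5, 130.9, 29.8, 3.1]
scene shaft1_mid 0.56 467 [22. 90. 33.] [471.1, 352.0, 130.3, 28.1, -20.4]
scene tray_front 0.97 4923 [78. 64. 47.] [545.9, -271.7, 300.6, 81.0, -88.1]
scene tray 0.59 4927 [78. 64. 47.] [546.3, -271.2, 302.0, 80.8, -87.9]
```

View pics/crop1.png

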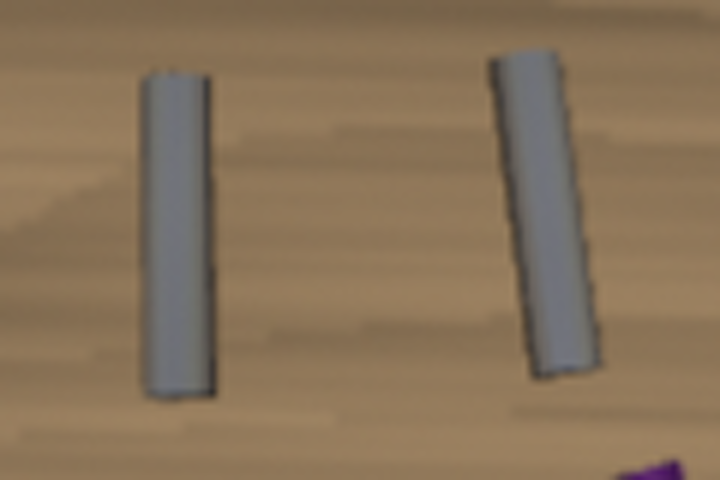

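The crop shows two plain grey bars at (crop x 177, 547). Neither has its groove on top. On to the tray: the strip centre is (535, -273) mm, heading about 2.4°.

Run:
```python
from h import *
e=[p2w("top",u,207,.08)*1000 for u in (420,540)]; print("roof edge",e)
go((.528,-.2737,.07),(np.pi,0,.042))
```

```text
roof edge [array([ 605.5171611 , -137.61962728,   80.        ]), array([ 612.01914952, -394.67194767,   80.        ])]
shift cm (tool) [ 35.22 -17.08  16.93] turn [0.    0.    0.417]
```

```bash
python3 -m jog '[[0,0,0,0,0,0,0.139],[0,0,0,0,0,0,0.139],[0,0,0,0,0,0,0.139],[0,3.15,-3.73,0,0,0,0],[0,3.15,-3.73,0,0,0,0],[0,3.15,-3.73,0,0,0,0],[0,3.15,-3.73,0,0,0,0],[0,3.15,-3.73,0,0,0,0],[0,3.15,-3.73,0,0,0,0],[0,3.15,-3.73,0,0,0,0],[0,3.15,-3.73,0,0,0,0],[0,0,0,4,0,0,0],[0,0,0,4,0,0,0],[0,0,0,4,0,0,0],[0,0,0,4,0,0,0],[0,0,0,0,0,0,0],[0,0,0,0,0,0,0]]'
python3 - <<'E'
from h import *
go((.528,-.2737,.026),(np.pi,0,.042))
E
```

```text
time_s: 2.92
tool_pos: [0.5281, -0.2747, 0.0806]
tcp_rot: [3.141, -0.002, 0.042]
contact_force: [-0.2, -0.1, -0.3]
width: -0.0003
grip_force: 0.0
shift cm (tool) [-0.01 -0.11  5.46] turn [ 0.001 -0.002 -0.   ]
```

```bash
python3 -m jog '[[0,0,0,2.2,0,0,0],[0,0,0,2.2,0,0,0],[0,0,0,0.5,0,0,0],[0,0,0,0.4,0,0,0],[0,0,0,0.3,0,0,0],[0,0,0,0,0,0,0],[0,0,0,0,0,0,0]]'
```

```text
time_s: 3.8
tool_pos: [0.5292, -0.2746, 0.0261]
tcp_rot: [3.14, -0.004, 0.042]
contact_force: [-0.5, 2.5, 11.8]
width: 0.0001
grip_force: 5.8
```

```bash
python3 -m jog '[[0,-0.5,0,0.05,0,0,0],[0,-1.2,0,0,0,0,0],[0,-1.2,0,0,0,0,0],[0,-1.2,0,0,0,0,0],[0,-1.2,0,0,0,0,0],[0,-1.2,0,0,0,0,0],[0,-1.2,0,0,0,0,0]]'
```

```text
time_s: 4.68
tool_pos: [0.4546, -0.2775, 0.026]
tcp_rot: [3.139, -0.009, 0.043]
contact_force: [3.8, 3.7, 17.4]
width: -0.0003
grip_force: 8.2
```

```bash
python3 -m jog '[[0,-1,0,0,0,0,0],[0,-1,0,0,0,0,0],[0,-1,0,0,0,0,0],[0,-0.5,0,0,0,0,0],[0,0,0,0,0,0,0]]'
python3 - <<'E'
from h import *
im=bot.read_camera("top"); b=(im.max(2)<30).astype(np.uint8); b[:235]=0;b[320:]=0;b[:,:420]=0;b[:,530:]=0; print("strip",box("top",b,.018))
E
```

```text
time_s: 5.3
tool_pos: [0.4192, -0.2789, 0.026]
tcp_rot: [3.139, -0.008, 0.043]
contact_force: [1.8, 4.5, 21.0]
width: -0.0002
grip_force: 10.3
strip [416.3, -248.2, 156.9, 79.5, -85.0]
```

```bash
python3 -m jog '[[0,-0.6,0,0,0,0,0],[0,-0.6,0,0,0,0,0],[0,0,0,0,0,0,0]]'
```

```text
time_s: 5.72
tool_pos: [0.4103, -0.2811, 0.026]
tcp_rot: [3.135, -0.013, 0.044]
contact_force: [7.1, 2.0, 15.2]
width: 0.0005
grip_force: 7.6
```

```bash
python3 -m jog '[[0,-0.5,0,0,0,0,0],[0,-0.5,0,0,0,0,0],[0,0,0,0,0,0,0]]'
```

```text
time_s: 6.1
tool_pos: [0.4004, -0.2823, 0.0259]
tcp_rot: [3.134, -0.013, 0.043]
contact_force: [7.1, 1.6, 14.3]
width: 0.0002
grip_force: 7.1
```

The force levels off at friction slip, so the tray is at its stop. Now I lift and take a close look at shaft A's far end.

```bash
python3 -m jog '[[0,0,0,-4,0,0,0],[0,0,0,-5,0,0,0],[0,0,0,-5,0,0,0],[0,2.5,-4.62,0,0,0,0],[0,2.5,-4.62,0,0,0,0],[0,2.5,-4.62,0,0,0,0],[0,2.5,-4.62,0,0,0,0],[0,2.5,-4.62,0,0,0,0],[0,2.5,-4.62,0,0,0,0],[0,2.5,-4.62,0,0,0,0],[0,2.5,-4.62,0,0,0,0],[0,2.5,-4.62,0,0,0,0],[0,2.5,-4.62,0,0,0,0],[0,0,0,0,0,0,0.043],[0,0,0,3,0,0,0],[0,0,0,3,0,0,0],[0,0,0,3,0,0,0],[0,0,0,0,0,0,0]]'
python3 - <<'E'
from h import *
im=bot.read_camera("wrist"); cv2.imwrite("pics/w1.png",im[:,:,::-1])
im=bot.read_camera("top");cv2.imwrite("pics/top1.png",im[:,:,::-1])
b=(im.max(2)<30).astype(np.uint8); b[:235]=0;b[330:]=0;b[:,:420]=0;b[:,530:]=0; print("strip",box("top",b,.018))
for p in ((.505,.19,.013),(.57,.19,.013),(.515,.05,.013)): print(w2p("wrist",np.array(p)))
E
```

```text
time_s: 8.35
tool_pos: [0.622, 0.1908, 0.0714]
tcp_rot: [3.14, 0.004, -0.003]
contact_force: [-0.1, 0.3, -0.5]
width: 0.0003
grip_force: 0.0
strip [426.5, -277.7, 216.3, 46.2, -87.8]
(np.float64(315.7929422719349), np.float64(424.435001888309))
(np.float64(316.0125670244933), np.float64(349.19637298099065))
(np.float64(501.35598941782894), np.float64(399.53402500368287))
```

View pics/w1.png

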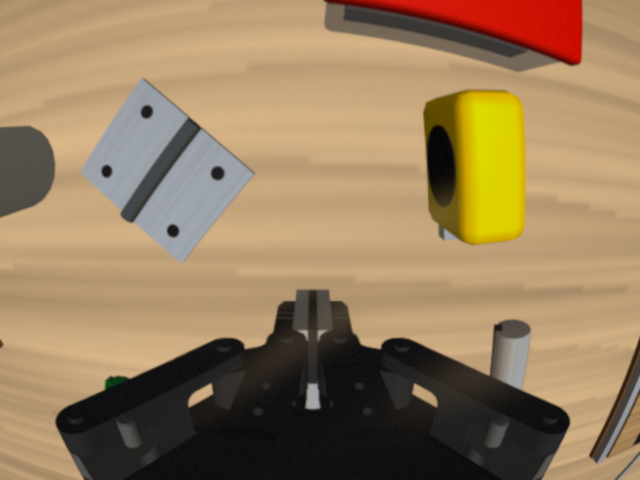

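View pics/top1.png

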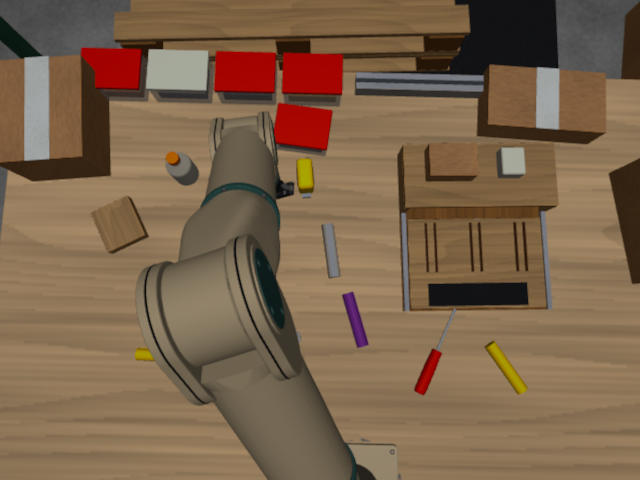

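The tray is fully out, with the strip at (294,478). It nudged the screwdriver whose tip lay in its path, and I'll see to that later. In the wrist picture, B's far end is at (513,330) with its notch on the left, the +y side. Next I zoom on that end and go see A's end.

```bash
python3 -m jog '[[0,0,0,-3,0,0,0],[0,0,4,0,0,0,0],[0,0,5,0,0,0,0],[0,0,5,0,0,0,0],[0,0,0,0,0,0,0]]'
python3 - <<'E'
from h import *
o=cv2.imread("pics/w1.png")[310:390,470:550]
im=bot.read_camera("wrist"); 
u,v=map(int,w2p("wrist",np.array([.565,.19,.013]))); print(u,v)
u=min(max(u,50),590); v=min(v,430)
n=im[v-50:v+50,u-50:u+50,::-1]
r=lambda a: cv2.resize(a,(390,390),interpolation=cv2.INTER_CUBIC)
cv2.imwrite("pics/c2.png",np.hstack([r(o),r(n)]))
E
```

```text
time_s: 9.07
tool_pos: [0.6249, 0.0449, 0.1054]
tcp_rot: [3.138, -0.004, -0.01]
contact_force: [0.6, -0.4, 0.1]
width: -0.0
grip_force: 0.0
127 326
```

View pics/c2.png

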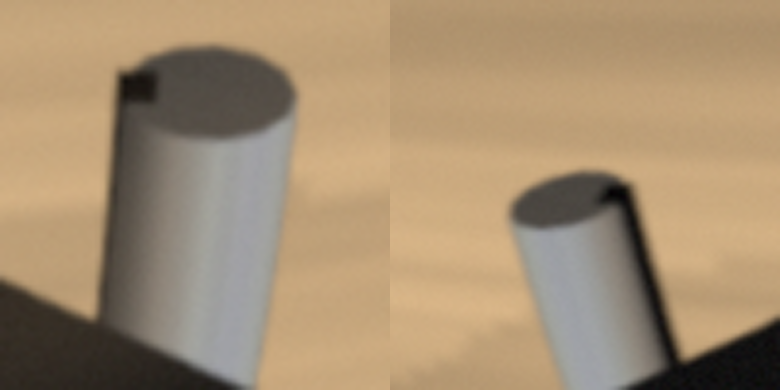

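```bash
cat >> h.py <<'E'
def keyang(uv_c,uv_n,yaw,r=.0115):
    """angle of keyway (deg; 0=+y,90=up) from face centre pixel & notch pixel in wrist view"""
    c=p2w("wrist",*uv_c,.013); best=[]
    for a in np.arange(-180,180,2):
        t=np.radians(a); p=c+r*np.array([-np.sin(yaw)*np.cos(t),np.cos(yaw)*np.cos(t),np.sin(t)])
        best.append((np.hypot(*(np.array(w2p("wrist",p))-uv_n)),a))
    return c.round(4),sorted(best)[:4]
def grey(im,z=.013,c="top",roi=(150,320,200,400)):
    r0,r1,c0,c1=roi; hs=cv2.cvtColor(im,cv2.COLOR_RGB2HSV); m=((hs[...,1]<60)&(hs[...,2]>60)).astype(np.uint8)
    q=np.zeros_like(m); q[r0:r1,c0:c1]=m[r0:r1,c0:c1]
    n,l,st,_=cv2.connectedComponentsWithStats(q)
    return [(box(c,l==i,z),st[i,4]) for i in range(1,n) if st[i,4]>200]
E
python3 - <<'E'
from h import *
print("A",keyang((122.6,327.3),(135.2,325.2),0))
bot_s=dict(bot.sense()); bot_s["tool_pos"]=np.array([.622,.1908,.0714]); bot_s["tcp_rot"]=np.array([3.14,.004,-.003])
import h
class B: 
    calibration=staticmethod(bot.calibration); sense=staticmethod(lambda: bot_s)
h.bot=B
print("B",keyang((512.7,328.9),(498.1,327.4),.1))
print(grey(cv2.imread("pics/top0.png")[:,:,::-1].copy()))
print(grey(cv2.imread("pics/top1.png")[:,:,::-1].copy(),roi=(210,290,310,350)))
E
```

```text
A (array([0.5637, 0.1952, 0.013 ]), [(np.float64(1.4875567547569932), np.int64(-154)), (np.float64(1.4945260298052032), np.int64(-156)), (np.float64(1.4987667520433612), np.int64(-152)), (np.float64(1.520699786646537), np.int64(-158))])
B (array([0.5761, 0.0579, 0.013 ]), [(np.float64(1.7057250918933942), np.int64(-32)), (np.float64(1.7188551057102492), np.int64(-30)), (np.float64(1.7240474667742842), np.int64(-34)), (np.float64(1.7622863949814809), np.int64(-28))])
[([689.3, 295.3, 69.9, 39.7, -42.1], np.int32(519)), ([656.4, 259.3, 70.6, 37.9, -42.1], np.int32(511)), ([517.4, 49.7, 122.5, 25.0, 9.0], np.int32(600)), ([505.6, 186.2, 119.6, 24.4, 2.2], np.int32(595))]
[([517.3, 49.8, 122.5, 25.0, 8.8], np.int32(601))]
```

Keyways: B points to +y and about 30° below horizontal. A points to -y and about 26° below. I'll roll each by dragging a shut fingertip across its top, B first, towards -y.

Run:
```python
from h import *
go((.5163,.0562,.044),(np.pi,0,.157))
```

```text
shift cm (tool) [-10.89  -0.65   6.07] turn [ 0.001 -0.003 -0.163]
```

```bash
python3 -m jog '[[0,-3.6,-0.22,0,0,0,0],[0,-3.6,-0.22,0,0,0,0],[0,-3.6,-0.22,0,0,0,0],[0,0,0,2,0,0,-0.163],[0,0,0,2,0,0,0],[0,0,0,2,0,0,0],[0,0,0,0,0,0,0],[0,0,0,0,0,0,0]]';python3 - <<'E'
from h import *
go((.5163,.0562,.034),(np.pi,0,.157))
E
```

```text
time_s: 10.12
tool_pos: [0.5165, 0.06, 0.0439]
tcp_rot: [-3.141, -0.002, 0.163]
contact_force: [0.3, -0.2, -0.1]
width: -0.0003
grip_force: 0.0
shift cm (tool) [-0.09  0.37  0.99] turn [-0.    -0.002  0.006]
```

```bash
python3 -m jog '[[0,-0.1,0.35,0.5,0,0,0],[0,0,0,0.4,0,0,0],[0,0,0,0.2,0,0,0],[0,0,0,0.2,0,0,0],[0,0,0,0,0,0,0]]'
```

```text
time_s: 10.75
tool_pos: [0.5156, 0.0557, 0.0333]
tcp_rot: [-3.141, -0.002, 0.161]
contact_force: [-6.6, 0.0, 36.3]
width: -0.0002
grip_force: 18.1
```

```bash
python3 -m jog '[[0,0,0,-0.2,0,0,0],[0,0,0,0,0,0,0]]'
```

```text
time_s: 11.0
tool_pos: [0.5155, 0.0557, 0.0336]
tcp_rot: [-3.141, -0.001, 0.162]
contact_force: [-2.4, -0.4, 18.3]
width: -0.0001
grip_force: 9.4
```

```bash
python3 -m jog '[[0,0,0,-0.06,0,0,0],[0,0,0.3,0,0,0,0],[0,0,0.3,0,0,0,0],[0,0,0.3,0,0,0,0],[0,0,0.3,0,0,0,0],[0,0,0,0,0,0,0]]'
```

```text
time_s: 11.75
tool_pos: [0.5175, 0.0431, 0.0338]
tcp_rot: [3.141, -0.001, 0.161]
contact_force: [-3.5, -1.0, 15.2]
width: -0.0002
grip_force: 7.5
```

```bash
python3 -m jog '[[0,0,0.3,0,0,0,0],[0,0,0.3,0,0,0,0],[0,0,0.3,0,0,0,0],[0,0,0.3,0,0,0,0],[0,0,0,0,0,0,0]]'
python3 - <<'E'
from h import *
im=bot.read_camera("top");cv2.imwrite("pics/top2.png",im[:,:,::-1]); print(grey(im,roi=(205,290,300,390)))
E
```

```text
time_s: 12.38
tool_pos: [0.5194, 0.0312, 0.0338]
tcp_rot: [3.141, -0.001, 0.161]
contact_force: [-2.4, -0.6, 15.5]
width: 0.0002
grip_force: 7.2
[]
```

```bash
python3 -m jog '[[0,0,0,-1,0,0,0],[0,0,-1.3,0,0,0,0],[0,0,0,0,0,0,0],[0,0,0,0.6,0,0,0],[0,0,0,0.4,0,0,0],[0,0,0,0,0,0,0],[0,0,0.3,0,0,0,0],[0,0,0.3,0,0,0,0],[0,0,0.3,0,0,0,0],[0,0,0.3,0,0,0,0],[0,0,0.3,0,0,0,0],[0,0,0.3,0,0,0,0],[0,0,0.3,0,0,0,0],[0,0,0.3,0,0,0,0],[0,0,0,0,0,0,0]]'
```

```text
time_s: 14.3
tool_pos: [0.5208, 0.02, 0.0337]
tcp_rot: [3.141, -0.0, 0.161]
contact_force: [-4.3, -1.1, 19.0]
width: -0.0005
grip_force: 9.9
```

```bash
python3 -m jog '[[0,0,0,-3.5,0,0,0],[0,0,0,-3.5,0,0,0],[0,3.7,-4.13,0,0,0,0],[0,3.7,-4.13,0,0,0,0],[0,3.7,-4.13,0,0,0,0],[0,0,0,0,0,0,0.161],[0,0,0,0,0,0,0]]'
cat >> h.py <<'E'
def crops(name,pts,half=45):
    im=bot.read_camera("wrist"); L=[]
    for p in pts:
        u,v=map(int,w2p("wrist",np.array(p))); u=min(max(u,half),640-half); v=min(max(v,half),480-half); print("crop origin",u-half,v-half,"scale",390/(2*half))
        L.append(cv2.resize(im[v-half:v+half,u-half:u+half,::-1],(390,390),interpolation=cv2.INTER_CUBIC))
    cv2.imwrite(name,np.hstack(L))
E
python3 - <<'E'
from h import *
im=bot.read_camera("top"); print(grey(im,roi=(205,290,290,400)))
crops("pics/c3.png",[(.57,.035,.013),(.53,.035,.013)])
print(bot.sense()["tool_pos"])
E
```

```text
time_s: 15.18
tool_pos: [0.6099, 0.1609, 0.1013]
tcp_rot: [3.14, 0.001, 0.003]
contact_force: [0.7, -0.6, 0.0]
width: 0.0002
grip_force: 0.0
[([522.2, 18.5, 119.6, 10.5, 9.1], np.int32(252))]
crop origin 440 258 scale 4.333333333333333
crop origin 430 305 scale 4.333333333333333
[0.609922   0.1597609  0.10182251]
```

View pics/c3.png

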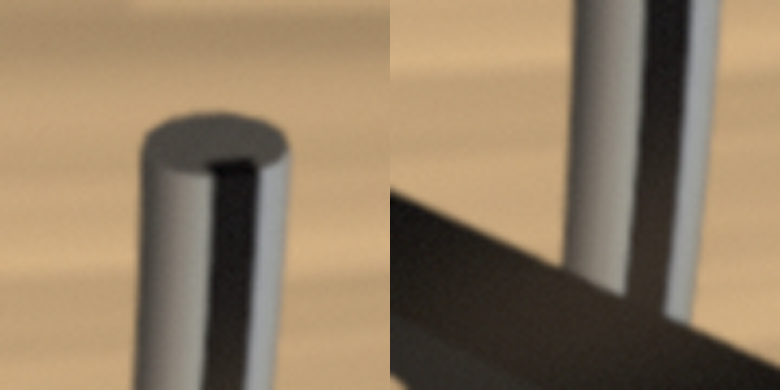

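```bash
cat >> h.py <<'E'
def groove(im,roi,zc=.013,c="top"):
    """keyway angle off vertical (deg, + = leaning to +y) from the top picture"""
    r0,r1,c0,c1=roi; hs=cv2.cvtColor(im,cv2.COLOR_RGB2HSV); V=hs[...,2]
    w=np.zeros(V.shape,np.uint8); w[r0:r1,c0:c1]=1
    dark=((V<75)&(w>0)).astype(np.uint8); g=((hs[...,1]<60)&(V>60)&(w>0)).astype(np.uint8)
    n,l,st,_=cv2.connectedComponentsWithStats(cv2.morphologyEx(dark|g,cv2.MORPH_OPEN,np.ones((3,3),np.uint8)))
    i=1+np.argmax(st[1:,4]); S=l==i; b=box(c,S,zc)
    D=dark.astype(bool)&S
    if D.sum()<20: print(b,"no groove seen"); return
    v,u=np.nonzero(D); P=np.array([p2w(c,x,y,zc+.011) for x,y in zip(u,v)])*1000
    a=np.radians(b[4]); lat=((P[:,:2]-b[:2])@[-np.sin(a),np.cos(a)]); 
    print("bar",b,"groove lateral mm",np.median(lat).round(2),"spread",np.percentile(lat,[5,95]).round(1),"deg",np.degrees(np.arcsin(np.clip(np.median(lat)/12.5,-1,1))).round(1))
E
python3 - <<'E'
from h import *
im=bot.read_camera("top"); groove(im,(205,290,310,380))
print(keyang((440+215/4.333,258+143/4.333),(440+236/4.333,258+164/4.333),.157))
E
```

```text
bar [521.2, 25.3, 121.2, 24.0, 9.0] groove lateral mm 2.32 spread [-1.1  5.6] deg 10.7
(array([0.5799, 0.0335, 0.013 ]), [(np.float64(2.0216391002433487), np.int64(84)), (np.float64(2.0478193543114394), np.int64(82)), (np.float64(2.1236886993058035), np.int64(86)), (np.float64(2.2016248120409267), np.int64(80))])
```

Clear result: B's groove is on top, leaning about 9° to +y, and I'll touch that up later. Now A, rolled towards +y.

```bash
python3 -m jog '[[0,-3.5,-0.7,0.7,0,0,-0.037],[0,-3.5,-0.7,0.7,0,0,0],[0,-3.5,-0.5,0.6,0,0,0],[0,0,0,1.6,0,0,0],[0,0,0,1.5,0,0,0],[0,0,0,0,0,0,0],[0,0,0,0,0,0,0]]';python3 - <<'E'
from h import *
go((.5056,.1797,.0342),(np.pi,0,.038))
E
```

```text
time_s: 16.2
tool_pos: [0.5059, 0.177, 0.0513]
tcp_rot: [3.141, -0.001, 0.037]
contact_force: [0.5, -0.3, -1.1]
width: -0.0001
grip_force: 0.0
shift cm (tool) [-0.03 -0.27  1.71] turn [ 0.    -0.001 -0.001]
```

```bash
python3 -m jog '[[0,0,-0.27,1.2,0,0,0],[0,0,0,0.4,0,0,0],[0,0,0,0.16,0,0,0],[0,0,0,0,0,0,0],[0,0,0,0,0,0,0]]'
```

```text
time_s: 16.82
tool_pos: [0.5046, 0.1801, 0.034]
tcp_rot: [-3.142, 0.0, 0.038]
contact_force: [-1.7, -0.4, 4.1]
width: 0.0006
grip_force: 1.7
```

```bash
python3 -m jog '[[0,0,0,0.12,0,0,0],[0,0,-0.3,0,0,0,0],[0,0,-0.3,0,0,0,0],[0,0,-0.3,0,0,0,0],[0,0,-0.3,0,0,0,0],[0,0,-0.3,0,0,0,0],[0,0,-0.3,0,0,0,0],[0,0,-0.3,0,0,0,0],[0,0,-0.3,0,0,0,0],[0,0,0,0,0,0,0]]'
```

```text
time_s: 18.08
tool_pos: [0.5035, 0.2048, 0.0338]
tcp_rot: [-3.141, 0.001, 0.038]
contact_force: [-3.9, -0.2, 13.7]
width: 0.0001
grip_force: 6.9
```

```bash
python3 -m jog '[[0,0,0,-1,0,0,0],[0,0,1.35,0,0,0,0],[0,0,0,0,0,0,0],[0,0,0,0.6,0,0,0],[0,0,0,0.4,0,0,0],[0,0,0,0,0,0,0],[0,0,-0.3,0,0,0,0],[0,0,-0.3,0,0,0,0],[0,0,-0.3,0,0,0,0],[0,0,-0.3,0,0,0,0],[0,0,-0.3,0,0,0,0],[0,0,-0.3,0,0,0,0],[0,0,-0.3,0,0,0,0],[0,0,-0.3,0,0,0,0],[0,0,-0.2,0,0,0,0],[0,0,0,0,0,0,0]]'
```

```text
time_s: 20.08
tool_pos: [0.5032, 0.2176, 0.0338]
tcp_rot: [-3.14, 0.0, 0.039]
contact_force: [-2.8, 0.3, 17.0]
width: -0.0002
grip_force: 8.4
```

```bash
python3 -m jog '[[0,0,0,-3.5,0,0,0],[0,0,0,-3.5,0,0,0],[0,3.7,3.7,0,0,0,0],[0,3.7,4,0,0,0,0],[0,3.7,4,0,0,0,0],[0,0,4,0,0,0,0],[0,0,0,0,0,0,0]]';python3 - <<'E'
from h import *
im=bot.read_camera("top"); cv2.imwrite("pics/top3.png",im[:,:,::-1]); groove(im,(205,290,310,380)); groove(im,(215,290,238,300))
crops("pics/c4.png",[(.56,.212,.013)])
E
```

```text
time_s: 20.95
tool_pos: [0.6205, 0.0583, 0.1018]
tcp_rot: [3.138, 0.001, 0.031]
contact_force: [-0.3, -0.4, 0.3]
width: 0.0
grip_force: 0.0
bar [567.4, -45.5, 109.5, 25.5, -6.3] groove lateral mm -0.68 spread [-9.7  8.9] deg -3.1
bar [518.4, 210.1, 88.4, 26.8, 2.4] groove lateral mm 1.04 spread [-10.    7.6] deg 4.8
crop origin 69 274 scale 4.333333333333333
```

View pics/c4.png

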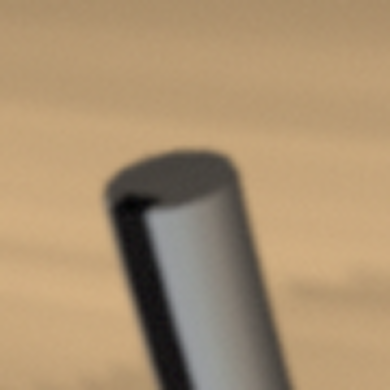

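Run:
```python
from h import *
f=lambda x,y:(69+x/4.333,274+y/4.333)
for n in ((133,202),(136,198)): print(keyang(f(173,180),f(*n),.04))
print(w2p("top",np.array([.505,.21,.013])),w2p("top",np.array([.57,.21,.013])))
im=cv2.imread("pics/top3.png")[:,:,::-1].copy(); hs=cv2.cvtColor(im,cv2.COLOR_RGB2HSV)
for r in (232,240): print(hs[r,240:285,2].tolist(), hs[r,240:285,1].tolist())
```

```text
(array([0.5626, 0.2166, 0.013 ]), [(np.float64(1.4483148769397027), np.int64(78)), (np.float64(1.4665086711386428), np.int64(76)), (np.float64(1.5197463276665806), np.int64(80)), (np.float64(1.5637265053069982), np.int64(74))])
(array([0.5626, 0.2166, 0.013 ]), [(np.float64(2.4997861441455242), np.int64(80)), (np.float64(2.520271104655954), np.int64(82)), (np.float64(2.530357301571083), np.int64(78)), (np.float64(2.595149660979945), np.int64(84))])
(np.float64(258.79834080530395), np.float64(253.31933792369088)) (np.float64(259.94625665750556), np.float64(224.6733592075751))
[153, 154, 154, 153, 153, 153, 153, 153, 153, 153, 153, 152, 119, 102, 97, 58, 21, 21, 56, 106, 119, 112, 107, 95, 133, 151, 152, 152, 151, 151, 151, 151, 152, 152, 151, 151, 151, 150, 151, 151, 151, 151, 151, 151, 151] [97, 98, 96, 97, 97, 97, 97, 97, 97, 98, 98, 97, 84, 35, 16, 13, 24, 36, 14, 12, 6, 5, 21, 46, 90, 96, 97, 97, 96, 96, 95, 98, 97, 99, 96, 96, 96, 97, 96, 96, 98, 96, 96, 96, 96]
[152, 152, 152, 153, 152, 152, 152, 152, 153, 153, 153, 153, 120, 104, 98, 59, 20, 21, 60, 108, 120, 114, 106, 96, 132, 149, 148, 149, 150, 147, 144, 141, 140, 141, 140, 140, 140, 141, 142, 142, 141, 141, 141, 141, 142] [97, 97, 96, 98, 96, 96, 97, 97, 97, 98, 98, 97, 83, 37, 16, 9, 26, 12, 17, 12, 6, 7, 19, 43, 91, 96, 96, 98, 99, 97, 97, 96, 97, 98, 97, 98, 98, 99, 97, 99, 98, 98, 96, 96, 97]
```

Run:
```python
from h import *
S=np.array([.4265,-.2777]); d=np.array([np.cos(.04),np.sin(.04)]); l=np.array([-d[1],d[0]])
for i in(1,2,3): p=np.append(S+.105*d+(i-2)*.1*l,.024); print(i,p.round(4),np.round(w2p("top",p),1))
im=cv2.imread("pics/top1.png"); V=im[240,412:545].mean(1); print([412+i for i in range(133) if V[i]<70])
V=im[262,412:545].mean(1); print([412+i for i in range(133) if V[i]<70])
col=im[:,432].mean(1); print([i for i in range(205,290) if im[i,424:439].mean(1).min()<60])
go((.521,.0253,.06),(np.pi,0,.157))
```

```text
1 [ 0.5354 -0.3734  0.024 ] [520.8 245.6]
2 [ 0.5314 -0.2735  0.024 ] [476.  246.3]
3 [ 0.5274 -0.1736  0.024 ] [431.2 247. ]
[425, 426, 427, 434, 435, 436, 470, 471, 472, 479, 480, 481, 514, 515, 516, 523, 524, 525]
[426, 427, 428, 435, 436, 437, 471, 472, 473, 480, 481, 482, 515, 516, 517, 518, 524, 525, 526, 527, 543]
[207, 208, 209, 210, 211, 212, 213, 214, 215, 216, 217, 218, 223, 224, 225, 226, 227, 228, 229, 230, 231, 232, 233, 234, 235, 236, 237, 238, 239, 240, 241, 242, 243, 244, 245, 246, 247, 248, 249, 250, 251, 252, 253, 254, 255, 256, 257, 258, 259, 260, 261, 262, 263, 264, 265, 266, 267, 268, 269, 270, 271, 284, 285, 286, 287, 288, 289]
shift cm (tool) [-10.03   3.51   4.2 ] turn [-0.001  0.001 -0.12 ]
```

```bash
python3 -m jog '[[0.55,-2.5,0.88,0,0,0,-0.12],[0.55,-2.5,1.18,0,0,0,0],[0.55,-2.5,1.18,0,0,0,0],[0.55,-2.2,1.3,0,0,0,0],[0.55,0,0,2.1,0,0,0],[0.55,0,0,2.1,0,0,0],[0.55,0,0,0,0,0,0],[0.55,0,0,0,0,0,0]]';python3 - <<'E'
from h import *
go((.521,.0253,.012),(np.pi,0,.157))
E
```

```text
time_s: 22.05
tool_pos: [0.5307, 0.0078, 0.061]
tcp_rot: [-3.141, -0.001, 0.159]
contact_force: [0.3, 0.4, 0.6]
width: 0.0466
grip_force: 0.0
shift cm (tool) [-0.69 -1.88  4.9 ] turn [-0.    -0.001  0.002]
```

```bash
python3 -m jog '[[0.55,-0.35,-0.94,0,0,0,0],[0.55,-0.35,-0.94,0,0,0,0],[0.55,0,0,0,0,0,0],[0.55,0,0,1.6,0,0,0],[0.55,0,0,1.6,0,0,0],[0.55,0,0,1.6,0,0,0],[0.55,0,0,0,0,0,0],[0.2,0,0,0,0,0,0],[0.2,0,0,0,0,0,0],[0.2,0,0,0,0,0,0],[0.2,0,0,0,0,0,0]]' 30
```

```text
time_s: 23.42
tool_pos: [0.5207, 0.0242, 0.0129]
tcp_rot: [3.142, -0.0, 0.158]
contact_force: [1.4, 0.5, -2.8]
width: 0.0246
grip_force: 29.5
```

```bash
python3 -m jog '[[0.2,0,0,-2,0,0,0],[0.2,0,0,-4,0,0,0],[0.2,0,0,-4,0,0,0],[0.2,0,0,0,0,0,0.118],[0.2,0,3.96,0,0,0,0],[0.2,0,3.96,0,0,0,0],[0.2,0,3.96,0,0,0,0],[0.2,0,3.96,0,0,0,0],[0.2,-0.1,3.96,0,0,0,0],[0.2,0,0,0,0,0,0],[0.2,0,0,0,0.15,0,0],[0.2,0,0,0,0,0,0]]' 60;python3 - <<'E'
from h import *
go((.5274,-.1736,.036),(np.pi+.15,0,.04))
im=bot.read_camera("top"); cv2.imwrite("pics/top4.png",im[:,:,::-1])
crops("pics/c5.png",[bot.sense()["tool_pos"]+[.055,0,.0],(.56,-.27,.03)],60)
E
```

```text
time_s: 24.92
tool_pos: [0.5267, -0.1782, 0.1124]
tcp_rot: [-2.993, -0.0, 0.032]
contact_force: [0.3, -1.8, -2.0]
width: 0.0239
grip_force: 59.8
shift cm (tool) [0.08 0.68 7.62] turn [ 0.002 -0.001 -0.008]
crop origin 264 121 scale 3.25
crop origin 433 155 scale 3.25
```

View pics/c5.png

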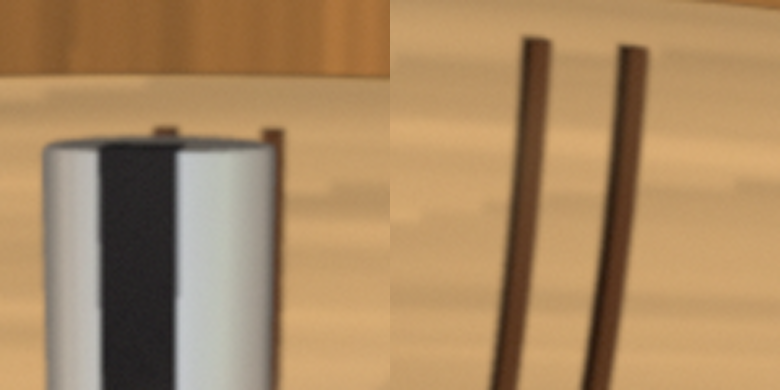

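Clear: the held bar's groove (crop x 139) is about 10° off the tool axis (x 160), and the tilt cancels that. Lowering it into cradle 3.

```bash
python3 -m jog '[[0.2,0.08,0.3,2.5,0,0,0.008],[0.2,0,0.38,2.5,0,0,0],[0.2,0,0,1,0,0,0],[0.2,0,0,0,0,0,0],[0.2,0,0,0,0,0,0]]';python3 - <<'E'
from h import *
go((.5274,-.1736,.036),(np.pi+.15,0,.04))
E
```

```text
time_s: 25.65
tool_pos: [0.5288, -0.1711, 0.0531]
tcp_rot: [-2.992, -0.0, 0.033]
contact_force: [-0.5, 0.1, -1.6]
width: 0.0241
grip_force: 59.8
shift cm (tool) [-0.15  0.49  1.66] turn [ 0.001 -0.001 -0.007]
```

```bash
python3 -m jog '[[0.2,-0.15,0.33,0.6,0,0,0],[0.2,0,0.08,0.5,0,0,0],[0.2,0,0.08,0.46,0,0,0],[0.2,0,0,0,0,0,0],[0.2,0,0,0,0,0,0]]';python3 - <<'E'
from h import *
go((.5274,-.1736,.035),(np.pi+.15,0,.04))
E
```

```text
time_s: 26.28
tool_pos: [0.5267, -0.174, 0.0361]
tcp_rot: [-2.992, 0.001, 0.032]
contact_force: [-0.4, -0.4, -1.3]
width: 0.0242
grip_force: 59.8
shift cm (tool) [ 0.07 -0.02  0.11] turn [-0.    -0.    -0.008]
```

```bash
python3 -m jog '[[0.2,0.07,0,0.12,0,0,0],[0.2,0,0,0,0,0,0],[0.32,0,0,0,0,0,0],[0.36,0,0,0,0,0,0],[0.45,0,0,0,0,0,0],[0.45,0,0,0,0,0,0],[0.45,0,0.5,-3,0,0,0],[0.45,0,0.5,-3,0,0,0],[0.45,0,0.5,-3,-0.15,0,0],[0.45,0,0,0,0,0,0]]';python3 - <<'E'
from h import *
crops("pics/c6.png",[(.575,-.1736,.035)],60)
im=bot.read_camera("scene"); cv2.imwrite("pics/scene6.png",im[:,:,::-1])
im=bot.read_camera("top"); cv2.imwrite("pics/top6.png",im[:,:,::-1])
E
```

```text
time_s: 27.52
tool_pos: [0.5306, -0.1993, 0.1239]
tcp_rot: [3.14, -0.003, 0.037]
contact_force: [-0.2, 1.0, -0.4]
width: 0.038
grip_force: 0.0
crop origin 211 118 scale 3.25
```

View pics/c6.png

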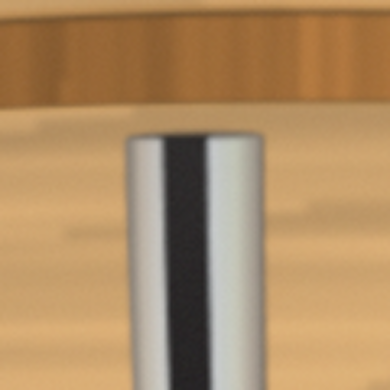

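B is seated with its groove at about 2° off vertical. Next, A.

Run:
```python
from h import *
im=cv2.imread("pics/top6.png")[:,:,::-1].copy()
groove(im,(215,290,238,300))
groove(im,(205,290,420,445),.035)
go((.505,.2115,.06),(np.pi,0,.04))
```

```text
bar [502.8, 211.8, 119.5, 22.5, 2.2] groove lateral mm 0.94 spread [-1.4  5.4] deg 4.3
bar [528.6, -178.6, 120.5, 42.1, -0.3] groove lateral mm 3.79 spread [-14.   21.2] deg 17.6
shift cm (tool) [ -0.95 -41.41   6.15] turn [-0.001  0.002 -0.008]
```

```bash
python3 -m jog '[[0.55,-0.15,-5.2,0,0,0,0],[0.55,-0.15,-5.2,0,0,0,0],[0.55,-0.15,-5.2,0,0,0,0],[0.55,-0.15,-5.2,0,0,0,0],[0.55,-0.15,-5.2,0,0,0,0],[0.55,-0.15,-5.2,0,0,0,0],[0.55,-0.15,-5.2,0,0,0,0],[0.55,-0.1,-5,0,0,0,0],[0.55,0,0,0,0,0,0],[0.55,0,0,3,0,0,0],[0.55,0,0,3,0,0,0],[0.55,0,0,0,0,0,0],[0.55,0,0,0,0,0,0]]';python3 - <<'E'
from h import *
go((.5035,.2118,.0125),(np.pi,0,.04))
E
```

```text
time_s: 29.3
tool_pos: [0.5042, 0.2101, 0.0619]
tcp_rot: [3.141, 0.001, 0.03]
contact_force: [-0.0, -0.4, 0.9]
width: 0.0471
grip_force: 0.0
shift cm (tool) [-0.06 -0.18  4.94] turn [ 0.     0.001 -0.01 ]
```

```bash
python3 -m jog '[[0.55,-0.06,-0.18,1.6,0,0,-0.01],[0.55,0,0,1.6,0,0,0],[0.55,0,0,1.7,0,0,0],[0.55,0,0,0,0,0,0],[0.2,0,0,0,0,0,0],[0.2,0,0,0,0,0,0],[0.2,0,0,0,0,0,0],[0.2,0,0,0,0,0,0],[0.2,0,0,-2,0,0,0],[0.2,0,0,-4,0,0,0],[0.2,0,0,-4,0,0,0],[0.2,0,0,0,0,0,0]]' 60
python3 - <<'E'
from h import *
crops("pics/c7.png",[bot.sense()["tool_pos"]+[.055,0,.0]],60)
go((.5314,-.2735,.115),(np.pi,0,.04))
E
```

```text
time_s: 30.8
tool_pos: [0.505, 0.214, 0.1155]
tcp_rot: [-3.139, -0.005, 0.042]
contact_force: [0.4, 0.2, -1.7]
width: 0.024
grip_force: 59.1
crop origin 258 117 scale 3.25
shift cm (tool) [ 0.72 48.78 -0.18] turn [-0.001 -0.001  0.002]
```

View pics/c7.png

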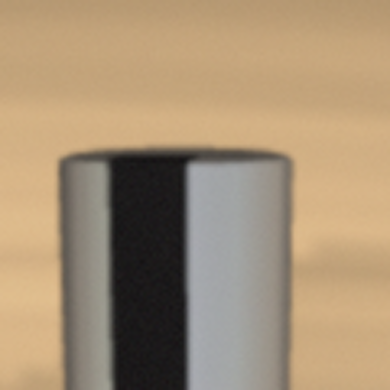

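A's groove (crop x 149) is about 12° off the tool axis (x 176). I'll tilt 0.17 rad and put it in cradle 2.

```bash
python3 -m jog '[[0.2,0.08,5.42,0,0,0,0],[0.2,0.08,5.42,0,0,0,0],[0.2,0.08,5.42,0,0,0,0],[0.2,0.08,5.42,0,0,0,0],[0.2,0.08,5.42,0,0,0,0],[0.2,0.08,5.42,0,0,0,0],[0.2,0.08,5.42,0,0,0,0],[0.2,0.08,5.42,0,0,0,0],[0.2,0.08,5.42,0,0,0,0],[0.2,0,0,0,0.17,0,0],[0.2,0,0,0,0,0,0],[0.2,0,0,0,0,0,0]]';python3 - <<'E'
from h import *
go((.5314,-.2735,.056),(np.pi+.17,0,.04))
E
```

```text
time_s: 32.35
tool_pos: [0.5298, -0.2726, 0.1112]
tcp_rot: [-2.97, 0.003, 0.042]
contact_force: [-1.2, 0.6, -1.0]
width: 0.0236
grip_force: 59.6
shift cm (tool) [0.18 1.04 5.42] turn [-0.002  0.004  0.002]
```

```bash
python3 -m jog '[[0.2,0.09,0.5,2.7,0,0,0],[0.2,0.09,0.5,2.7,0,0,0],[0.2,0,0,0,0,0,0],[0.2,0,0,0,0,0,0]]';python3 - <<'E'
from h import *
go((.5314,-.2735,.036),(np.pi+.17,0,.04))
E
```

```text
time_s: 32.85
tool_pos: [0.5333, -0.273, 0.0584]
tcp_rot: [-2.972, 0.001, 0.045]
contact_force: [0.6, 0.0, -1.0]
width: 0.0238
grip_force: 59.6
shift cm (tool) [-0.19  0.42  2.2 ] turn [0.    0.001 0.004]
```

```bash
python3 -m jog '[[0.2,-0.19,0.2,0.8,0,0,0],[0.2,0,0.12,0.8,0,0,0],[0.2,0,0.1,0.6,0,0,0],[0.2,0,0,0,0,0,0],[0.2,0,0,0,0,0,0]]';python3 - <<'E'
from h import *
go((.5314,-.2735,.035),(np.pi+.17,0,.04))
E
```

```text
time_s: 33.48
tool_pos: [0.5307, -0.275, 0.0357]
tcp_rot: [-2.971, 0.001, 0.042]
contact_force: [0.2, 0.7, 4.0]
width: 0.0235
grip_force: 60.2
shift cm (tool) [ 0.07 -0.13  0.1 ] turn [-0.     0.001  0.002]
```

```bash
python3 -m jog '[[0.2,0.05,-0.12,0,0,0,0],[0.2,0,0,0.04,0,0,0],[0.2,0,0,0,0,0,0],[0.32,0,0,0,0,0,0],[0.36,0,0,0,0,0,0],[0.45,0,0,0,0,0,0],[0.45,0,0,0,0,0,0],[0.45,0,0.5,-3,0,0,0],[0.45,0,0.5,-3,0,0,0],[0.45,0,0.5,-3,-0.17,0,0],[0.45,0,0,0,0,0,0]]';python3 - <<'E'
from h import *
crops("pics/c8.png",[(.58,-.2735,.035),(.575,-.1736,.035)],60)
go((.43,-.2777,.07),(np.pi,0,.04))
E
```

```text
time_s: 34.85
tool_pos: [0.535, -0.301, 0.124]
tcp_rot: [3.14, -0.003, 0.047]
contact_force: [0.9, 1.1, -0.3]
width: 0.0384
grip_force: 0.0
crop origin 209 116 scale 3.25
crop origin 60 122 scale 3.25
shift cm (tool) [-10.23  -2.9    5.25] turn [ 0.    -0.001  0.005]
```

View pics/c8.png

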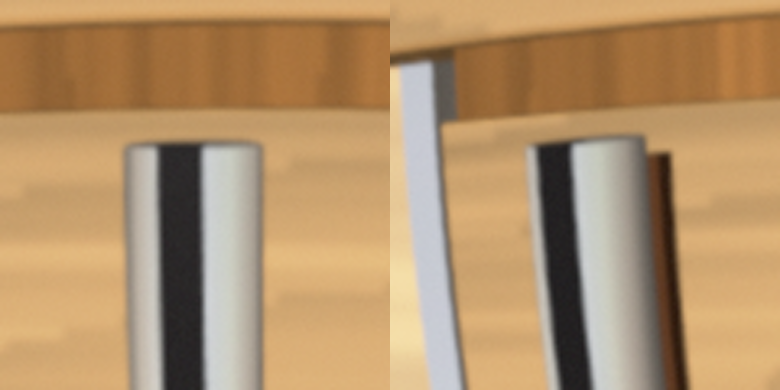

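Both lie keyway up, within about 3°. Now I press on the strip and push the tray home.

```bash
python3 -m jog '[[0,-4,-0.9,0,0,0,0],[0,-4,-1,0,0,0,0],[0,-3.8,-0.9,0,0,0,0],[0,0,0,0,0,0,0],[0,0,0,3,0,0,0],[0,0,0,3,0,0,0],[0,0,0,2,0,0,0],[0,0,0,0,0,0,0],[0,0,0,0,0,0,0]]';python3 - <<'E'
from h import *
go((.4145,-.2782,.026),(np.pi,0,.04))
E
```

```text
time_s: 36.02
tool_pos: [0.4136, -0.2814, 0.0416]
tcp_rot: [3.141, 0.001, 0.041]
contact_force: [-0.0, -0.0, 0.0]
width: 0.0001
grip_force: 0.0
shift cm (tool) [ 0.1  -0.31  1.56] turn [0.    0.001 0.001]
```

```bash
python3 -m jog '[[0,0.1,-0.3,0.8,0,0,0],[0,0,0,0.6,0,0,0],[0,0,0,0.25,0,0,0],[0,0,0,0,0,0,0],[0,0,0,0,0,0,0]]'
```

```text
time_s: 36.65
tool_pos: [0.4145, -0.2774, 0.026]
tcp_rot: [3.142, 0.0, 0.042]
contact_force: [-0.3, 2.3, 10.8]
width: -0.0003
grip_force: 5.9
```

```bash
python3 -m jog '[[0,0,0,0.08,0,0,0],[0,0.2,0,0,0,0,0],[0,0.5,0,0,0,0,0],[0,0.7,0,0,0,0,0],[0,0.8,0,0,0,0,0],[0,0.8,0,0,0,0,0],[0,0.8,0,0,0,0,0],[0,0.8,0,0,0,0,0],[0,0.7,0,0,0,0,0],[0,0.4,0,0,0,0,0],[0,0,0,0,0,0,0]]'
```

```text
time_s: 38.02
tool_pos: [0.4728, -0.2753, 0.026]
tcp_rot: [3.141, -0.002, 0.043]
contact_force: [-0.9, 2.7, 15.5]
width: -0.0
grip_force: 7.9
```

```bash
python3 -m jog '[[0,0.3,0,0.02,0,0,0],[0,0.6,0,0,0,0,0],[0,0.8,0,0,0,0,0],[0,0.8,0,0,0,0,0],[0,0.8,0,0,0,0,0],[0,0.8,0,0,0,0,0],[0,0.8,0,0,0,0,0],[0,0.6,0,0,0,0,0],[0,0.4,0,0,0,0,0],[0,0.3,0,0,0,0,0],[0,0,0,0,0,0,0]]'
```

```text
time_s: 39.4
tool_pos: [0.5347, -0.273, 0.026]
tcp_rot: [3.14, -0.002, 0.042]
contact_force: [-0.8, 1.2, 15.3]
width: -0.0001
grip_force: 7.4
```

```bash
python3 -m jog '[[0,0.3,0,0,0,0,0],[0,0.3,0,0,0,0,0],[0,0.3,0,0,0,0,0],[0,0,0,0,0,0,0]]'
```

```text
time_s: 39.9
tool_pos: [0.5436, -0.2726, 0.0261]
tcp_rot: [3.14, -0.002, 0.042]
contact_force: [-1.4, 0.5, 15.2]
width: 0.0002
grip_force: 7.4
```

```bash
python3 -m jog '[[0,0.3,0,0,0,0,0],[0,0.2,0,0,0,0,0],[0,0,0,0,0,0,0]]'
```

```text
time_s: 40.28
tool_pos: [0.5437, -0.2726, 0.026]
tcp_rot: [-3.141, 0.006, 0.041]
contact_force: [-9.1, 2.2, 22.8]
width: 0.0002
grip_force: 11.4
```

```bash
python3 -m jog '[[0,-0.45,0,-0.1,0,0,0],[0,0,0,-1,0,0,0],[0,0,0,-3,0,0,0],[0,-3,0,-2,0,0,0],[0,-4,0,0,0,0,0],[0,-4,0,0,0,0,0],[0,0,0,0,0,0,0]]'
python3 - <<'E'
from h import *
im=bot.read_camera("wrist"); cv2.imwrite("pics/w9.png",im[:,:,::-1])
u,v=w2p("wrist",np.array([.6,-.22,.04])); print(u,v); u,v=int(u),int(v)
a=cv2.resize(im[max(v-60,0):v+60,u-100:u+100,::-1],(750,450),interpolation=cv2.INTER_CUBIC); cv2.imwrite("pics/c9.png",a)
E
```

```text
time_s: 41.15
tool_pos: [0.4288, -0.2773, 0.0852]
tcp_rot: [-3.141, 0.005, 0.038]
contact_force: [0.7, 0.5, -0.5]
width: 0.0004
grip_force: 0.0
213.6296712691206 -44.2757001966003
```

View pics/c9.png

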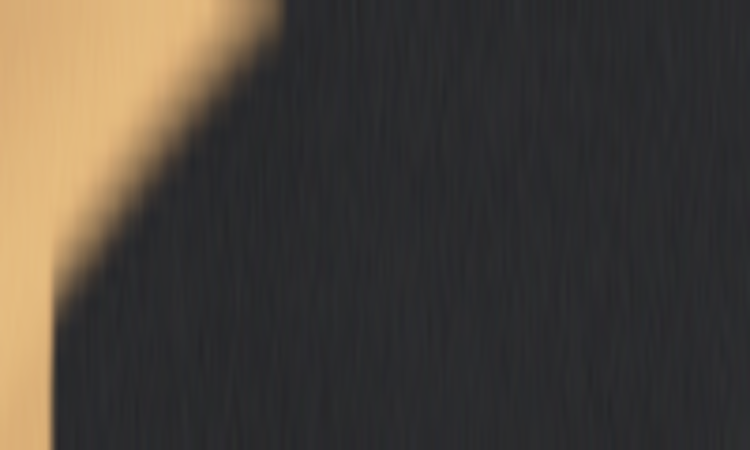

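That crop missed: the shaft ends were out of frame and it shows only the rubber strip and the tray front. I'll raise the tool and take one composite (shaft ends close up, and the top view before and after).

```bash
python3 -m jog '[[0,1,-1,-5,0,0,0],[0,2,-1,-5,0,0,0],[0,3,-1,-2,0,0,0],[0,2,-1,0,0,0,0],[0,0,0,0,0,0,0],[0,0,0,0,0,0,0]]'
python3 - <<'E'
from h import *
im=bot.read_camera("wrist"); cv2.imwrite("pics/w10.png",im[:,:,::-1]); print(w2p("wrist",np.array([.603,-.22,.04])),bot.sense()["tool_pos"])
E
python3 -m jog '[[0,-1,-6,0,0,0,0],[0,-1,-6,0,0,0,0],[0,-1,-6,0,0,0,0],[0,-1,-6,0,0,0,0],[0,-1,-6,0,0,0,0],[0,0,-6,0,0,0,0],[0,0,-6,0,0,0,0],[0,0,-6,0,0,0,0],[0,0,0,0,0,0,0],[0,0,0,0,0,0,0]]'
python3 - <<'E'
from h import *
im=bot.read_camera("top")[:,:,::-1]; cv2.imwrite("pics/top10.png",im); o=cv2.imread("pics/top0.png")
w=cv2.imread("pics/w10.png")
r=lambda a,s:cv2.resize(a,s,interpolation=cv2.INTER_CUBIC)
u,v=226,120
cv2.imwrite("pics/comp.png",np.vstack([np.hstack([r(o[190:390,390:560],(255,300)),r(im[190:390,390:560],(255,300)),r(im[195:255,410:470],(290,300))]),r(w[40:200,60:486],(800,300))]))
# red handle
for n,a in(("before",o),("after",im)):
    h=cv2.cvtColor(np.ascontiguousarray(a),cv2.COLOR_BGR2HSV); m=(((h[...,0]<8)|(h[...,0]>172))&(h[...,1]>150)&(h[...,2]>60)).astype(np.uint8); m[:300]=0
    print(n,box("top",m,.012))
b=(im.max(2)<30).astype(np.uint8); b[:225]=0;b[260:]=0;b[:,:420]=0;b[:,530:]=0; print("strip",box("top",b,.018))
E
```

```text
time_s: 41.95
tool_pos: [0.5093, -0.2338, 0.2033]
tcp_rot: [-3.141, 0.005, 0.042]
contact_force: [-0.4, 0.3, -0.8]
width: 0.0
grip_force: 0.0
(np.float64(299.8069184377795), np.float64(107.58973759722218)) [ 0.5091578  -0.23412221  0.2035194 ]
time_s: 43.25
tool_pos: [0.4405, 0.2421, 0.2043]
tcp_rot: [3.14, 0.003, 0.041]
contact_force: [0.7, -1.5, -0.0]
width: -0.0002
grip_force: 0.0
before [295.2, -179.8, 99.4, 25.2, -18.0]
after [255.9, -166.9, 99.5, 25.3, -23.9]
strip [556.4, -272.6, 216.6, 46.1, -87.8]
```

View pics/comp.png

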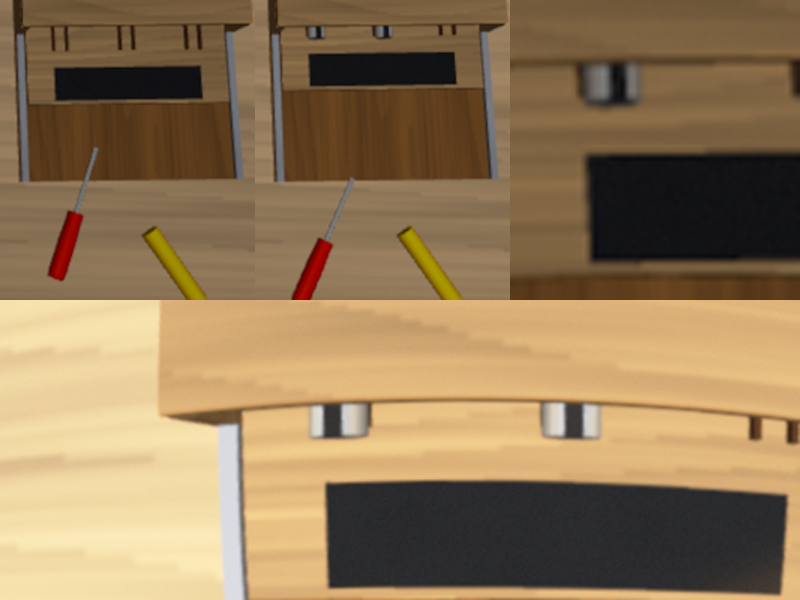

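The tray is home: the strip is at x 556 mm, which is 130 mm from its out position. Both shafts show their groove on top, at (334,420) and (574,420) in the composite. The tray pushed the screwdriver back 41 mm as it came out, so I'll put it back by its blade.

Run:
```python
from h import *
print("bed front",p2w("top",450,310,.006).round(3), "tip",p2w("top",455,310,.0125).round(3))
im=cv2.imread("pics/top10.png"); 
for d in (90,110,130):
    p=np.array([.2559,-.1669])+d/1000*np.array([.914,-.405]); u,v=w2p("top",np.append(p,.0125)); r=int(round(v)); print(d,p.round(4),round(u,1),r,im[r,int(u)-5:int(u)+7].mean(1).round().tolist())
go((.3565,-.2115,.10),(np.pi,0,-.417))
```

```text
bed front [ 0.39  -0.219  0.006] tip [ 0.39  -0.228  0.012]
90 [ 0.3382 -0.2034] 444.1 333 [114.0, 114.0, 114.0, 96.0, 103.0, 119.0, 119.0, 115.0, 113.0, 113.0, 113.0, 113.0]
110 [ 0.3564 -0.2114] 447.7 325 [122.0, 122.0, 121.0, 121.0, 102.0, 112.0, 124.0, 116.0, 117.0, 121.0, 121.0, 121.0]
130 [ 0.3747 -0.2196] 451.3 317 [113.0, 114.0, 113.0, 92.0, 105.0, 120.0, 116.0, 112.0, 112.0, 113.0, 112.0, 112.0]
shift cm (tool) [-10.18  44.91  10.56] turn [0.002 0.002 0.456]
```

```bash
python3 -m jog '[[0.3,-1.27,5.61,0,0,0,0],[0.3,-1.27,5.61,0,0,0,0],[0.3,-1.27,5.61,0,0,0,0],[0.3,-1.27,5.61,0,0,0,0],[0.3,-1.27,5.61,0,0,0,0],[0.3,-1.27,5.61,0,0,0,0],[0.3,-1.27,5.61,0,0,0,0],[0.3,-1.27,5.61,0,0,0,0],[0.3,0,0,0,0,0,0.152],[0.3,0,0,0,0,0,0.152],[0.3,0,0,0,0,0,0.152],[0.3,0,0,5,0,0,0],[0.3,0,0,5,0,0,0],[0.3,0,0,0,0,0,0],[0.3,0,0,0,0,0,0]]';python3 - <<'E'
from h import *
go((.3565,-.2115,.017),(np.pi,0,-.417))
E
```

```text
time_s: 45.18
tool_pos: [0.3577, -0.21, 0.1062]
tcp_rot: [3.141, 0.0, -0.417]
contact_force: [-0.0, -0.4, 0.7]
width: 0.0257
grip_force: 0.0
shift cm (tool) [-0.05  0.17  8.92] turn [0.001 0.    0.   ]
```

```bash
python3 -m jog '[[0.3,-0.05,0.17,3,0,0,0],[0.3,0,0,3,0,0,0],[0.3,0,0,2,0,0,0],[0.3,0,0,0.9,0,0,0],[0.3,0,0,0,0,0,0],[0,0,0,0,0,0,0],[0,0,0,0,0,0,0],[0,0,0,0,0,0,0],[0,0,0,0,0,0,0]]' 40;python3 - <<'E'
from h import *
go((.3998,-.2138,.022),(np.pi,0,-.314))
E
```

```text
time_s: 46.3
tool_pos: [0.3542, -0.204, 0.0389]
tcp_rot: [-3.128, 0.016, -0.416]
contact_force: [0.5, -0.7, 0.0]
width: 0.0001
grip_force: 0.0
shift cm (tool) [ 4.59 -0.92  1.63] turn [-0.014  0.015 -0.102]
```

```bash
python3 -m jog '[[0.3,0,0,-3,0,0,0],[0.3,1.5,0,0,0,0,0],[0.3,1.5,0,0,0,0,0],[0.3,0,0,0,0,0,0],[0.3,0,0,0,0,0,0]]';python3 - <<'E'
from h import *
go((.3756,-.2199,.0175),(np.pi,0,-.417)); print(bot.sense()["q"])
E
```

```text
time_s: 46.92
tool_pos: [0.3809, -0.2161, 0.0681]
tcp_rot: [-3.128, 0.018, -0.416]
contact_force: [-0.7, 0.6, -0.6]
width: 0.0255
grip_force: 0.0
shift cm (tool) [-0.24  0.63  5.06] turn [-0.014  0.018  0.001]
[ 0.15071913  0.71544736  0.46578217  2.22286359 -0.86323636  0.41416594
 -0.64779835]
```

```bash
python3 -m jog '[[0.3,-0.2,0.63,1,-0.014,0.018,0],[0.3,0,0,1.5,0,0,0],[0.3,0,0,1.2,0,0,0],[0.3,0,0,1,0,0,0],[0.3,0,0,0.3,0,0,0],[0.3,0,0,0,0,0,0]]';python3 - <<'E'
from h import *
go((.3756,-.2199,.0175),(np.pi,0,-.417)); print(bot.sense()["q"])
E
```

```text
time_s: 47.68
tool_pos: [0.3769, -0.2213, 0.0183]
tcp_rot: [3.141, -0.001, -0.416]
contact_force: [-0.3, -0.4, -0.4]
width: 0.0259
grip_force: 0.0
shift cm (tool) [-0.18 -0.08  0.08] turn [ 0.001 -0.001  0.001]
[ 0.26629386  0.79448121  0.2980016   2.25422498 -1.08032544  0.23916653
 -0.4405628 ]
```

```bash
python3 -m jog '[[0,0,-0.08,0,0,0,0],[0,0,0,0,0,0,0],[0,0,0,0,0,0,0],[0,0,0,0,0,0,0]]' 40;python3 - <<'E'
from h import *
s=bot.sense(); print(s["q"]); p=s["tool_pos"]; go((p[0]+.0432,p[1]-.0004,p[2]),(np.pi,0,-.314))
E
```

```text
time_s: 48.18
tool_pos: [0.3779, -0.2206, 0.0183]
tcp_rot: [3.141, -0.002, -0.415]
contact_force: [0.2, 1.6, 0.7]
width: 0.004
grip_force: 39.1
[ 0.26399624  0.79428982  0.29776904  2.2537367  -1.08130711  0.23896249
 -0.44147706]
shift cm (tool) [ 3.97 -1.71  0.01] turn [ 0.001 -0.002 -0.101]
```

```bash
python3 -m jog '[[0,0.8,-0.35,-0.05,0,0,0],[0,0.8,-0.35,0,0,0,0],[0,0.8,-0.35,0,0,0,0],[0,0.8,-0.35,0,0,0,0],[0,0.8,-0.35,0,0,0,0],[0,0,0,0,0,0,-0.051],[0,0,0,0,0,0,-0.051],[0,0,0,0.05,0,0,0],[0,0,0,0,0,0,0]]';python3 - <<'E'
from h import *
go((.4220,-.2210,.0183),(np.pi,0,-.314))
im=bot.read_camera("top")[:,:,::-1]
h=cv2.cvtColor(np.ascontiguousarray(im),cv2.COLOR_BGR2HSV); m=(((h[...,0]<8)|(h[...,0]>172))&(h[...,1]>150)&(h[...,2]>60)).astype(np.uint8); m[:300]=0
print(m.sum(), box("top",m,.012) if m.sum()>50 else 0)
E
```

```text
time_s: 49.3
tool_pos: [0.4212, -0.2211, 0.0184]
tcp_rot: [3.141, -0.002, -0.314]
contact_force: [0.4, -0.4, -0.5]
width: 0.004
grip_force: 39.1
shift cm (tool) [ 0.07 -0.04  0.01] turn [ 0.001 -0.002 -0.   ]
0 0
```

Release, lift, move clear and check.

```bash
python3 -m jog '[[0.12,0,0,0,0,0,0],[0.25,0,0,0,0,0,0],[0.3,0,0,0,0,0,0],[0.3,0,0,-3,0,0,0],[0.3,0,0,-5,0,0,0],[0.3,0,0,-5,0,0,0],[0.3,1,-5.5,-2,0,0,0],[0.3,1,-5.5,0,0,0,0],[0.3,1,-5.5,0,0,0,0],[0.3,1,-5.5,0,0,0,0],[0.3,0,-5.5,0,0,0,0],[0.3,0,-5.5,0,0,0,0],[0.3,0,-5.5,0,0,0,0],[0.3,0,-5.5,0,0,0,0],[0.3,0,0,0,0,0,0],[0.3,0,0,0,0,0,0]]'
python3 - <<'E'
from h import *
o=cv2.imread("pics/top0.png"); t=cv2.imread("pics/top10.png"); im=np.ascontiguousarray(bot.read_camera("top")[:,:,::-1]); cv2.imwrite("pics/top11.png",im)
for n,a in(("before",o),("after",im)):
    h=cv2.cvtColor(a,cv2.COLOR_BGR2HSV); m=(((h[...,0]<8)|(h[...,0]>172))&(h[...,1]>150)&(h[...,2]>60)).astype(np.uint8); m[:300]=0
    print(n,m.sum(),box("top",m,.012))
    y=((h[...,0]>22)&(h[...,0]<35)&(h[...,1]>180)&(h[...,2]>60)).astype(np.uint8); y[:320]=0; y[:,:400]=0; print(" yellow",box("top",y,.013))
b=(im.max(2)<30).astype(np.uint8); b[:225]=0;b[260:]=0;b[:,:420]=0;b[:,530:]=0; print("strip",box("top",b,.018))
d=cv2.absdiff(im,o).max(2)>40; n,l,st,c=cv2.connectedComponentsWithStats(d.astype(np.uint8)); print([(st[i].tolist()) for i in range(1,n) if st[i,4]>25])
d=cv2.absdiff(im,t)[195:260,405:555].max(2)>40; print("tray area changed px",d.sum())
E
```

```text
time_s: 51.35
tool_pos: [0.5945, 0.1848, 0.1677]
tcp_rot: [3.139, -0.001, -0.314]
contact_force: [0.9, -0.6, 0.6]
width: 0.0258
grip_force: 0.0
before 521 [295.2, -179.8, 99.4, 25.2, -18.0]
 yellow [268.8, -337.4, 124.9, 24.4, 35.4]
after 518 [294.6, -180.3, 99.7, 25.2, -18.9]
 yellow [268.8, -337.4, 124.9, 24.4, 35.4]
strip [556.4, -272.6, 216.6, 46.1, -87.8]
[[189, 101, 32, 57, 129], [209, 104, 22, 25, 105], [0, 117, 297, 363, 19747], [175, 162, 24, 23, 257], [154, 181, 20, 25, 95], [472, 207, 6, 9, 30], [427, 208, 6, 8, 38], [521, 213, 4, 10, 27], [321, 224, 19, 55, 401], [425, 225, 98, 10, 923], [263, 228, 13, 54, 363], [427, 246, 98, 11, 932], [76, 273, 38, 23, 151], [33, 345, 18, 9, 82], [43, 382, 11, 4, 39], [32, 426, 10, 7, 36], [91, 459, 80, 15, 311], [14, 471, 25, 4, 58], [73, 474, 57, 6, 213]]
tray area changed px 0
```

```bash
python3 -m jog '[[0,-1,5,0,0,0,0],[0,-2,5,0,0,0,0],[0,-2,5,0,0,0,0],[0,-2,5,0,0,0,0],[0,-2,5,0,0,0,0],[0,-2,5,0,0,0,0],[0,0,0,0,0,0,0]]'
python3 - <<'E'
from h import *
o=cv2.imread("pics/top0.png"); im=np.ascontiguousarray(bot.read_camera("top")[:,:,::-1]); cv2.imwrite("pics/top12.png",im)
d=cv2.absdiff(im,o).max(2)>40; n,l,st,c=cv2.connectedComponentsWithStats(d.astype(np.uint8)); print([(st[i].tolist()) for i in range(1,n) if st[i,4]>25])
E
```

```text
time_s: 52.28
tool_pos: [0.3942, -0.0695, 0.1688]
tcp_rot: [3.141, -0.001, -0.324]
contact_force: [0.1, 1.1, -0.7]
width: 0.0
grip_force: 0.0
[[472, 207, 6, 9, 30], [427, 208, 6, 8, 37], [321, 225, 19, 53, 294], [425, 225, 98, 10, 924], [263, 228, 13, 54, 269], [427, 246, 98, 11, 916], [160, 258, 323, 222, 19629], [441, 292, 13, 39, 46], [449, 311, 12, 4, 44], [320, 439, 14, 4, 36], [361, 446, 35, 33, 352], [323, 464, 52, 16, 515]]
```

Nothing else has moved: the only differences are the tray, the two shafts and the arm. Handing in.

```bash
python3 -c "
from station import bot
print(bot.job_done())"
```

```text
the job is handed in; nothing more can be done
None
```

Job handed in: the tray is fully home with both shafts (only two were on the bench) keyway up to within about 3°, in cradles 2 and 3; drawing it out pushed the screwdriver about 41 mm, and I put it back to within about 1 mm and 1° of where it started.

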